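# Close the loaded filter pot with its bayonet cap

### The arm

A 6-joint arm with a two-finger parallel gripper is mounted at the origin on a cart in front of the work surface, level with it; the furniture and walls round the work are solid. World frame = base frame: x ahead of the robot, y to its left, z up, the work surface at z = 0. Lengths are in m, angles in rad, forces in N, time in s.
With the tool pointing down it reaches from about 0.35 to 0.725 m from the base axis. Payload 4.3 kg.
Tool frame: the origin (TCP) lies at the very end of the fingers, on their centre line; the grasp point (between the pads) lies 19 mm behind it (grip_point_offset is the distance from the TCP to the grasp point, in m); z points along the fingers, y is the line along which they close (so a half turn about z gives the same grasp; the last joint's range is limited). The gripper opens to 85 mm and grips with 20 to 120 N. Pads are 22 mm wide; open, the fingers measure 114 mm over their backs; the gripper's body (76 mm by 85 mm) begins 54 mm behind the grasp point. The pads swing forward as they close: fully open they stand 13 mm farther back than shut.
Start: joints at [1.096, 0.377, 0.081, 1.274, 0, 1.46], TCP at [0.205, 0.537, 0.231] pointing down, gripper open.
Joint ranges: [-2.72, 2.72], [-0.84, 1.66], [-1.02, 1.22], [-1.77, 2.12], [-1.37, 1.28], [-3.14, 3.14]. Speed limits (rad/s): [2.57, 2.57, 3.14, 3.14, 3.14, 3.14].

### API

Orientations are given as [roll, pitch, yaw] about the fixed x, y, z axes, in that order (R = Rz(yaw) Ry(pitch) Rx(roll)).
In Python, from bench import sense, get_image, finish_job, grip_point_offset gives the robot as it stands.
- The arm moves only by the tool send_rows, never from a script. Its argument "commands" is a list of rows, each an object with "linear": the shift along the tool's x, y, z in mm, a list of three; "delta_rot": the turn, a rotation vector about the tool's x, y, z in degrees, a list of three. In form: [{"linear": [x, y, z], "delta_rot": [wx, wy, wz]}, ...]. A call has 1 to 10 rows; each row is the pose to reach, as a shift and turn from the pose commanded when the call began, along the tool's axes at that moment; what a row does not reach only later rows make up. A row lasts 1/12 s, in which the tool goes at most 41.7 mm and 7.16 degrees, less where a joint would pass 70% of its speed; a pose out of reach is approached as far as the arm can. A call with a gripper value outside its range is refused whole. "grip" is the closure, from -1 (fully open) to 1 (shut), so that 0 is half open, set as the call begins (left out, the last holds). The fingers move at their own pace and stop on an object; "force" is the grip in N (left out, the last holds). Time passes only in rows, so rows that repeat a pose let the fingers close. It gives the time, the measured TCP pose, the force, the opening and the grip force at its end, in the units of the state.
- sense(): the state, without advancing time (a new reading comes with each control period).
- get_image(name): name is "scene" or "top"; returns a dict with "color" (480x640x3 uint8, red, green, blue), "intrinsics" (3x3 intrinsics, pixels), "pose" (4x4, takes a point from camera to world coordinates). Camera axes: x right, y down, z forward; pixel columns grow to the right and rows downward; lengths in m; the calibration is good to about 2 mm. A picture is of the moment at which its call begins. There is no depth.
- finish_job(): hands the job in; it is judged then, once.
The state is a dict: "time": time; "joint_pos": joint angles; "joint_velocities": joint speeds; "tau": joint torques, N m; "tcp_pos": TCP position; "tcp_rot": TCP orientation; "ft_force": force on the tool from outside, world axes, zero at the start; "torque": the same for the moment, N m; "gripper_width": finger opening in m; "grasp_force": force on a finger pad.
Only numpy, scipy, OpenCV 4.12 (cv2) and the standard library are available. Lean on these libraries where they do the work, as an engineer would, in place of code of your own. Each camera call takes 0.05 s, during which the arm holds its last target. There are 200 camera calls.

### The job

The filter pot on the bench has been loaded and stands open. Fit the bayonet cap: find its two slots with the cap's pins, push the cap in against the spring, twist it clockwise (seen from above) to the stop and let the spring lift its pins into the locking notches; then let go. Leave the flange, the gear and the roll of tape where they are.

Things in the scene. Friction and masses are not known exactly. Their poses are not given: they have to be found in the camera images.
- pot: Filter pot bolted to the bench, upright; origin at the centre of its underside, z up. Aluminium flange 124 mm across, 10 mm high; on it a steel collar (tube), outside 92 mm, inside 74 mm, z 20 to 72 mm, with two opposite J-slots right through its wall. The line through the slot entries is NOT given by this pose: it lies at an unknown angle within 0.5 rad, either way about z, of the pot's x axis.
- pot_mouth (a point): Centre of the collar's flat top, 72 mm above the bench. Each slot's entry is a gap 15 mm wide, open here and running straight down to z 36 mm. Look for the entries, or feel: rest the pins lightly on the collar top and turn until they drop in (at most about 3 degrees off). Cap origin stands 63 mm above pot origin while the pins rest on top, 52 mm once dropped in.
- pot_notch (a point): On the pot's axis, z 55 mm, level of the locked pins' axis. From each entry's foot a track (z 36 to 52 mm) runs clockwise from above under a land to a notch 15 mm wide, roof at z 60 mm, centred 45 degrees from the entry; its far wall is the stop. Cap origin above pot origin: 27 (bottom) to 33 mm to pass under the land, 41 mm locked.
- cap: Loose bayonet cap, 175 to 350 g, 91 mm tall, standing on its foot; origin at the centre of the foot, z up. Aluminium plug 70 mm across (1.8 mm radial play in the collar, chamfered foot), z 0 to 47 mm; disc 80 mm across, z 47 to 55 mm; black wing grip on top; two pins near the foot. Both ends of the wing and both pins are alike: a half turn changes nothing.
- cap_pins (a point): On the cap's axis, 14 mm above its foot, level of the two steel pins: 10 mm diameter, pointing along the cap's +x and -x, in line with the wing, tips 50 mm from the axis.
- cap_wing (a point): In the middle of the cap's black wing grip, 75 mm above the foot: a bar along the cap's x axis, 64 mm long, 16 mm thick (along y), from 55 to 91 mm above the foot. Axes as the cap's.
- plate (a joint): Spring plate inside the pot, on which the cap's foot presses: m pushed down, 0 to 0.027. Its free top is 52 mm above the pot's origin. 600 N/m with 3 N preload: 10 N with the cap locked (0.011), at least 14 N where the pins pass under the land (0.019), 18 N at the bottom (0.025). It lifts the released cap by itself.
- flange: Bystander, turned flange, 77 mm across, 20 mm high; origin at the centre of its underside. Leave it where it is.
- gear: Bystander, spur gear, 69 mm across, 22 mm high; origin at the centre of its underside. Leave it where it is.
- elec_tape: Bystander, black roll of tape, 62 mm across, 19 mm high; origin at the centre of its underside. Leave it where it is. Mind the blue frame post of the bench to its left front (near x 0.42, y 0.47, taller than the arm): draw the arm in before swinging it past.
Not all that is in view belongs to the job. Leave any turquoise look-alike of the cap alone.

How it is judged:
By the outcome, as a careful person would: the job done as asked, in the order asked, and still so for the second after the job is handed in, with the robot touching nothing.
It also fails if it takes over 72 s, if anything falls off the work surface, if the arm or the gripper's body presses on something with over 40 N, if the wrist force passes 120 N, or if a joint passes its speed limit or range.

## Working session

There is one attempt and no reset: what is moved stays moved. The work goes in short steps, Python scripts to look and compute and a tool call to move; the robot and the scene stay as the last step left them, time stands still between calls to the robot, and variables do not carry over. Pictures are saved under pics/ and viewed, at most 10 in all, crops included, and the job is handed in when it is done.

Besides the shell and the picture viewer there is one more tool, called as name(argument=value, ...) on one line, values as JSON. send_rows: Moves the arm, as the interface text tells. Its arguments: {"type":"object","properties":{"commands":{"type":"array"},"grip":{"type":"number"},"force":{"type":"number"}},"required":["commands"]}

```bash
mkdir -p pics; python3 - <<'E'
from bench import *
import cv2
s=sense(); print(s)
for n in("scene","top"):
    d=get_image(n); cv2.imwrite(f"pics/{n}0.png",d["color"][:,:,::-1]); print(n,d["intrinsics"],d["pose"].round(4) if hasattr(d["pose"],'round') else d["pose"])
E
```

```text
{'time': 0.0, 'joint_pos': array([1.09567082e+00, 3.78089643e-01, 7.96205435e-02, 1.27439772e+00,
       2.88560108e-05, 1.46046605e+00]), 'joint_velocities': array([-2.08692578e-04, -1.55447062e-05,  2.28752513e-04, -2.63542969e-04,
        1.08689136e-03, -3.30526230e-05]), 'tau': array([-3.60611793e-04, -4.63606417e+01,  2.69872463e+01,  2.07885151e-02,
        3.34398851e-05, -1.09875995e-05]), 'tcp_pos': array([0.20483518, 0.53657364, 0.23034363]), 'tcp_rot': array([-3.13953792e+00, -2.56655695e-04,  2.77679713e+00]), 'ft_force': array([0.03310775, 0.0034274 , 0.03709421]), 'torque': array([ 0.00785818, -0.06075929, -0.0141733 ]), 'grasp_force': 0.0, 'gripper_width': 0.08521368464814501}
scene [[464.43255847   0.         320.0860934 ]
 [  0.         464.43255847 236.17450618]
 [  0.           0.           1.        ]] [[-0.6546 -0.4702  0.5919  0.0248]
 [-0.7559  0.416  -0.5056  0.4543]
 [-0.0085 -0.7784 -0.6277  0.6312]
 [ 0.      0.      0.      1.    ]]
top [[547.16470137   0.         315.77417709]
 [  0.         547.16470137 235.87223899]
 [  0.           0.           1.        ]] [[ 0.0075 -0.993   0.1176  0.3975]
 [-1.     -0.0069  0.0052 -0.0128]
 [-0.0044 -0.1177 -0.993   1.2572]
 [ 0.      0.      0.      1.    ]]
```

View pics/scene0.png

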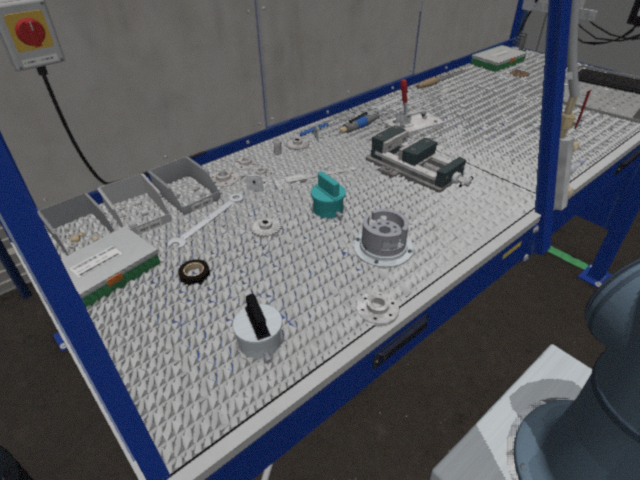

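View pics/top0.png

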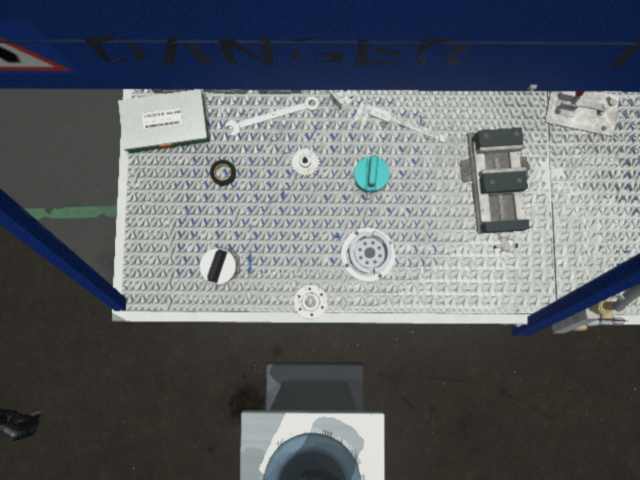

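The only candidates for the cap are the silver one with the black wing (top 217,265; scene 258,330) and the turquoise look-alike (top 371,174; scene 327,195). By the description I choose the silver one. I'll check it and the pot in close crops.

```bash
python3 - <<'E'
import cv2, numpy as np
t=cv2.imread("pics/top0.png"); s=cv2.imread("pics/scene0.png")
r=lambda im,x,y,w,h,k:cv2.resize(im[y:y+h,x:x+w],None,fx=k,fy=k,interpolation=cv2.INTER_CUBIC)
a=r(t,185,235,66,60,6);b=r(t,335,220,66,60,6)
c=r(s,220,285,80,75,5)[:360,:396];d=r(s,345,200,80,72,5)[:360,:396]
c=cv2.resize(c,(396,240*360//360+0 and 240));d=cv2.resize(r(s,345,200,80,75,5),(396,240));c=cv2.resize(r(s,220,285,80,75,5),(396,240))
cv2.imwrite("pics/crop1.png",np.vstack([np.hstack([a,b]),np.hstack([c,d])]))
E
```

```text
(no output)
```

View pics/crop1.png

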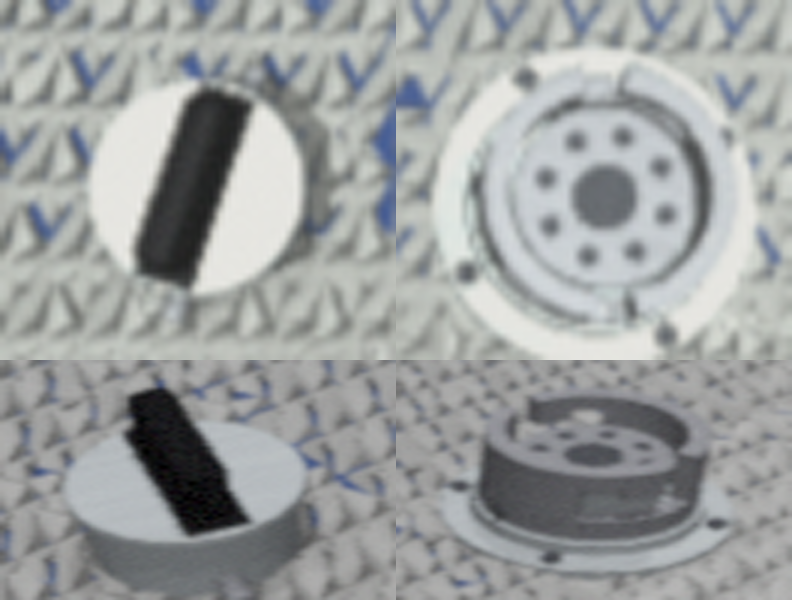

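Top crop, left: the silver cap, with its disc centred near (217.7, 266.3), the wing running lower-left to upper-right and a pin showing below. Top crop, right: the pot, with slot gaps at about (369.3, 234.2) and (371.3, 270.8). The choice is confirmed.

```bash
cat > h.py <<'E'
import numpy as np, cv2
K=np.array([[547.16470137,0,315.77417709],[0,547.16470137,235.87223899],[0,0,1]])
def ray(cam,u,v,z):
    P=np.array(cam["pose"]);d=P[:3,:3]@np.linalg.solve(np.array(cam["intrinsics"]),[u,v,1]);o=P[:3,3]
    return o+d*(z-o[2])/d[2]
def proj(cam,p):
    P=np.array(cam["pose"]);q=P[:3,:3].T@(np.array(p)-P[:3,3]);w=np.array(cam["intrinsics"])@q
    return w[:2]/w[2]
E
python3 - <<'E'
from bench import *
from h import *
c=get_image("top"); im=c["color"]
print("slots",a:=ray(c,369.3,234.2,.072),b:=ray(c,371.3,270.8,.072),"mid",(a+b)/2,"ang",np.degrees(np.arctan2(*(a-b)[[1,0]])), np.linalg.norm(a-b))
print("disc",ray(c,217.7,266.3,.055))
g=im.sum(2)<200
m=np.zeros_like(g);m[240:292,195:240]=1;g&=m
v,u=np.nonzero(g);r=cv2.minAreaRect(np.c_[u,v].astype(np.float32));print(r,len(u))
w=np.array([ray(c,x,y,.085)[:2] for x,y in zip(u,v)]);print(w.mean(0));e,V=np.linalg.eigh(np.cov(w.T));print(np.degrees(np.arctan2(V[1,1],V[0,1])))
box=cv2.minAreaRect((w*1000).astype(np.float32));print(box)
# collar fit: flange circle via crop reading
print("flange ctr",ray(c,335+(433+757-792)/2/6,220+(48+358)/2/6,.010))
s=get_image("scene")
print("scene: disc", proj(s,[*ray(c,217.7,266.3,.055)[:2],.055]),"mouth",proj(s,(a+b)/2),"slots",proj(s,a),proj(s,b))
print(sense()["time"], grip_point_offset)
E
```

```text
slots [ 0.54241342 -0.123253    0.072     ] [ 0.4626578  -0.12726061  0.072     ] mid [ 0.50253561 -0.1252568   0.072     ] ang 2.8766152480886222 0.07985623863093197
disc [0.47102775 0.20878304 0.055     ]
((216.35000610351562, 265.45001220703125), (9.17060375213623, 31.622774124145508), 18.43494987487793) 289
[0.47074929 0.20598733]
162.66712832198596
((471.0928649902344, 206.1849822998047), (19.827232360839844, 67.34053802490234), 73.0472640991211)
flange ctr [ 0.50477042 -0.12626157  0.01      ]
scene: disc [257.1791523  320.73862906] mouth [385.30253116 220.92028112] slots [370.23983999 212.51825025] [401.11785124 229.74213148]
0.2 0.0187
```

send_rows(commands=[{"linear":[0,-35,0],"delta_rot":[0,0,0]},{"linear":[0,-70,0],"delta_rot":[0,0,0]},{"linear":[0,-105,0],"delta_rot":[0,0,0]},{"linear":[0,-140,0],"delta_rot":[0,0,0]},{"linear":[0,-174,0],"delta_rot":[0,0,0]},{"linear":[-35,-178,5],"delta_rot":[0,0,0]},{"linear":[-70,-182,10],"delta_rot":[0,0,0]},{"linear":[-105,-186,15],"delta_rot":[0,0,0]},{"linear":[-140,-190,20],"delta_rot":[0,0,0]},{"linear":[-175,-193,25],"delta_rot":[0,0,0]}], grip=-1)

```text
time: 1.03
tcp_pos: [0.3008, 0.2933, 0.2062]
tcp_rot: [3.141, 0.0, 2.777]
ft_force: [0.6, 0.8, -0.3]
gripper_width: 0.0856
grasp_force: 0.0
```

send_rows(commands=[{"linear":[-38,-4,10],"delta_rot":[0,0,-1]},{"linear":[-76,-8,20],"delta_rot":[0,0,-2]},{"linear":[-114,-12,30],"delta_rot":[0,0,-3]},{"linear":[-152,-16,40],"delta_rot":[0,0,-3.6]},{"linear":[-191,-20,55],"delta_rot":[0,0,-3.6]},{"linear":[-191,-20,75],"delta_rot":[0,0,-3.6]},{"linear":[-191,-20,75],"delta_rot":[0,0,-3.6]}])

```text
time: 1.62
tcp_pos: [0.4705, 0.2057, 0.1277]
tcp_rot: [-3.139, -0.005, 2.836]
ft_force: [-1.0, -0.1, 0.6]
gripper_width: 0.0854
grasp_force: 0.0
```

```bash
python3 - <<'E'
from bench import *
from h import *
s=sense();print(s["time"],s["tcp_pos"],s["tcp_rot"])
c=get_image("scene");im=c["color"][:,:,::-1]
u,v=proj(c,s["tcp_pos"]);print(u,v)
cr=cv2.resize(im[230:380,170:370],(800,600),interpolation=cv2.INTER_CUBIC)
def mk(p,col):
    q=(proj(c,p)-[170,230])*4;cv2.circle(cr,tuple(int(k) for k in q),3,col,-1)
mk(s["tcp_pos"],(0,0,255));R=cv2.Rodrigues(np.zeros(3))[0]
a=np.radians(-17.3)
for r in(-.032,.032): mk([.471+r*np.cos(a),.207+r*np.sin(a),.091],(0,255,0))
cv2.imwrite("pics/s1.png",cr)
E
```

```text
1.6167 [0.47050308 0.20568857 0.12766452] [-3.13858464 -0.00465905  2.83621834]
254.58375751620304 288.14292322888383
```

View pics/s1.png

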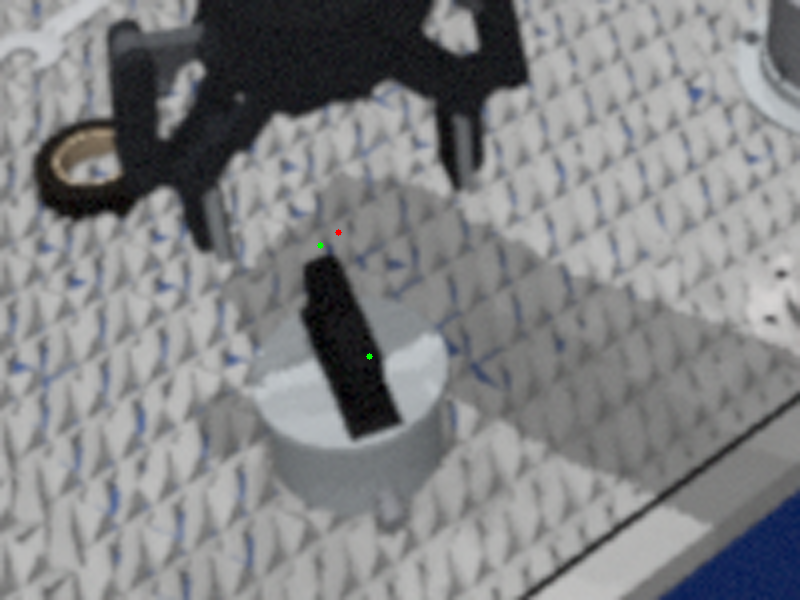

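The offset of about 3 px between predicted and seen positions is the same for the fingertips (mid 340,217) and the wing (320,258 to 365,370). So the gripper and cap agree, and I'll descend.

send_rows(commands=[{"linear":[0,1,20],"delta_rot":[0,0,0]},{"linear":[0,1,40],"delta_rot":[0,0,0]},{"linear":[0,1,58],"delta_rot":[0,0,0]},{"linear":[0,1,68],"delta_rot":[0,0,0]},{"linear":[0,1,68],"delta_rot":[0,0,0]}])

```text
time: 2.08
tcp_pos: [0.469, 0.2087, 0.0621]
tcp_rot: [-3.14, -0.003, 2.841]
ft_force: [-0.5, -0.4, -0.3]
gripper_width: 0.0854
grasp_force: 0.0
```

send_rows(commands=[{"linear":[0,0,0],"delta_rot":[0,0,0]},{"linear":[0,0,0],"delta_rot":[0,0,0]},{"linear":[0,0,0],"delta_rot":[0,0,0]},{"linear":[0,0,0],"delta_rot":[0,0,0]},{"linear":[0,0,0],"delta_rot":[0,0,0]},{"linear":[0,0,0],"delta_rot":[0,0,0]},{"linear":[0,0,0],"delta_rot":[0,0,0]},{"linear":[0,0,0],"delta_rot":[0,0,0]}], grip=1, force=80)

```text
time: 2.75
tcp_pos: [0.4719, 0.2088, 0.0638]
tcp_rot: [3.141, 0.001, 2.84]
ft_force: [0.0, 0.5, 2.9]
gripper_width: 0.0146
grasp_force: 80.6
```

```bash
python3 - <<'E'
from bench import *
from h import *
c=get_image("top");im=cv2.imread("pics/top0.png")
ctr=np.array([.5035,-.1255])
def polar(z,r0,r1):
    rows=[]
    mx=np.zeros((100,800),np.float32);my=mx.copy()
    for i,r in enumerate(np.linspace(r1,r0,100)):
        for j in range(800):
            a=np.radians(-30+60*(j%400)/400+(180 if j>=400 else 0))
            mx[i,j],my[i,j]=proj(c,[ctr[0]+r*np.cos(a),ctr[1]+r*np.sin(a),z])
    return cv2.remap(im,mx,my,cv2.INTER_CUBIC)
p=polar(.072,.030,.055)
for j in range(0,800,67): cv2.line(p,(j,0),(j,5),(0,0,255),1)
x0,y0=332,214
g=cv2.resize(im[y0:y0+78,x0:x0+78],None,fx=6,fy=6,interpolation=cv2.INTER_CUBIC)
for r in(.037,.046):
  for a in np.linspace(0,2*np.pi,60):
    q=(proj(c,[ctr[0]+r*np.cos(a),ctr[1]+r*np.sin(a),.072])-[x0,y0]+.5)*6; cv2.circle(g,tuple(int(k) for k in q),1,(0,0,255),-1)
out=np.zeros((568,800,3),np.uint8);out[:100]=p;out[100:568,166:634]=g
cv2.imwrite("pics/polar.png",out)
E
```

```text
(no output)
```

View pics/polar.png

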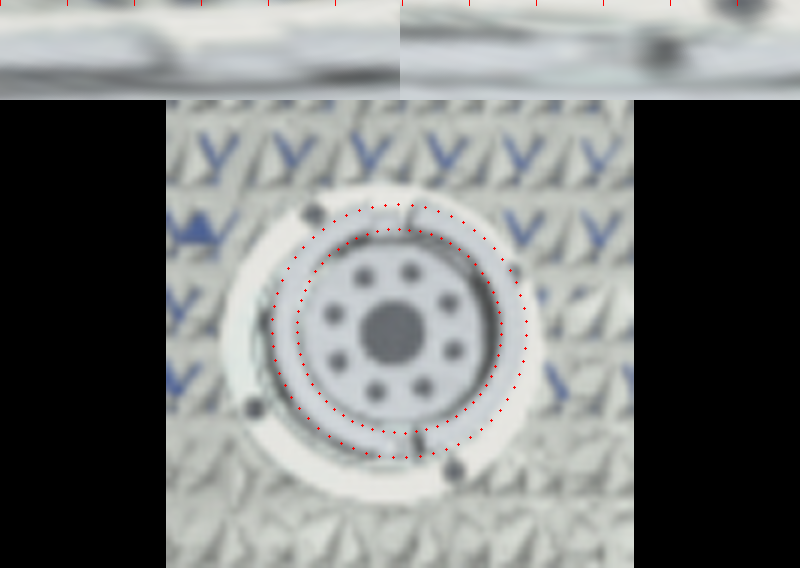

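send_rows(commands=[{"linear":[0,0,-15],"delta_rot":[0,0,0]},{"linear":[0,0,-40],"delta_rot":[0,0,0]},{"linear":[0,0,-70],"delta_rot":[0,0,0]},{"linear":[0,0,-95],"delta_rot":[0,0,0]},{"linear":[0,0,-110],"delta_rot":[0,0,0]},{"linear":[0,0,-110],"delta_rot":[0,0,0]}])

```text
time: 3.3
tcp_pos: [0.4734, 0.2091, 0.1764]
tcp_rot: [3.139, 0.005, 2.84]
ft_force: [0.7, 0.3, -1.6]
gripper_width: 0.0147
grasp_force: 80.0
```

The red circles (z = 72 mm, centre 0.5035, -0.1255) fit the collar. Both gaps are centred at about +2.5° (polar columns 145–285 and 546–685). Now carry the cap over the pot.

send_rows(commands=[{"linear":[-8,-20,0],"delta_rot":[0,0,0]},{"linear":[-24,-56,0],"delta_rot":[0,0,-3]},{"linear":[-40,-92,0],"delta_rot":[0,0,-6]},{"linear":[-55,-128,0],"delta_rot":[0,0,-9]},{"linear":[-70,-164,0],"delta_rot":[0,0,-12]},{"linear":[-85,-200,0],"delta_rot":[0,0,-15]},{"linear":[-100,-236,0],"delta_rot":[0,0,-18]},{"linear":[-115,-272,0],"delta_rot":[0,0,-19.8]},{"linear":[-127,-300,0],"delta_rot":[0,0,-19.8]},{"linear":[-130.7,-308.5,0],"delta_rot":[0,0,-19.8]}])

```text
time: 4.13
tcp_pos: [0.5038, -0.1291, 0.1713]
tcp_rot: [-3.14, -0.002, -3.103]
ft_force: [0.3, -1.0, -2.1]
gripper_width: 0.0148
grasp_force: 79.8
```

send_rows(commands=[{"linear":[0,0,10],"delta_rot":[0,0,0]},{"linear":[0,0,20],"delta_rot":[0,0,0]},{"linear":[0,0,30],"delta_rot":[0,0,0]},{"linear":[0,0,30],"delta_rot":[0,0,0]},{"linear":[0,0,30],"delta_rot":[0,0,0]}])

```text
time: 4.55
tcp_pos: [0.5029, -0.1228, 0.1417]
tcp_rot: [3.14, -0.003, -3.096]
ft_force: [-0.4, -0.2, -1.5]
gripper_width: 0.015
grasp_force: 79.7
```

```bash
python3 - <<'E'
from bench import *
from h import *
s=sense();print(s["time"],s["tcp_pos"],s["tcp_rot"],s["ft_force"],s["torque"])
c=get_image("scene");im=c["color"][:,:,::-1]
cr=cv2.resize(im[150:270,305:465],(800,600),interpolation=cv2.INTER_CUBIC)
cv2.imwrite("pics/s2.png",cr)
E
```

```text
4.55 [ 0.50292379 -0.12281864  0.1416638 ] [ 3.13978154 -0.00336814 -3.0958089 ] [-0.41523719 -0.22393248 -1.46882054] [-0.01335254  0.01243253  0.01476593]
```

View pics/s2.png

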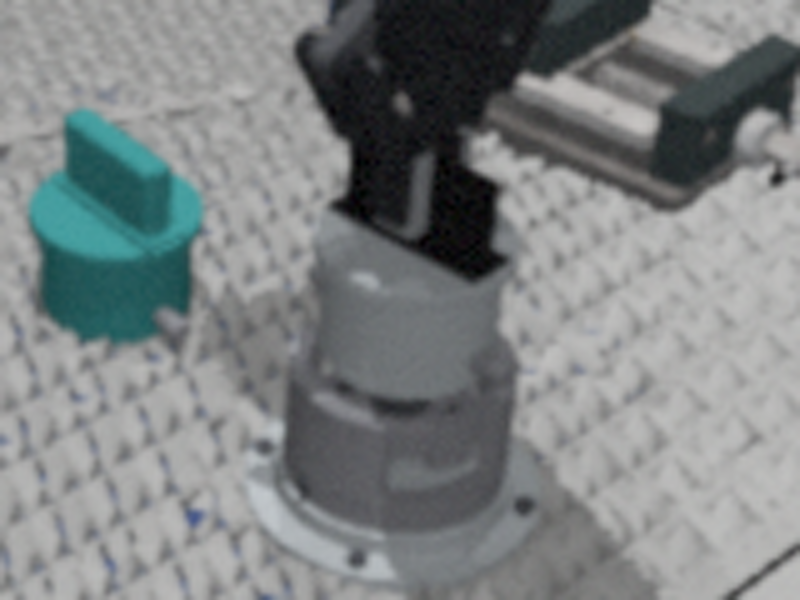

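send_rows(commands=[{"linear":[0,0,3],"delta_rot":[0,0,0]},{"linear":[0,0,6],"delta_rot":[0,0,0]},{"linear":[0,0,8],"delta_rot":[0,0,0]},{"linear":[0,0,10],"delta_rot":[0,0,0]},{"linear":[0,0,12],"delta_rot":[0,0,0]},{"linear":[0,0,12],"delta_rot":[0,0,0]},{"linear":[0,0,12],"delta_rot":[0,0,0]}])

```text
time: 5.18
tcp_pos: [0.5043, -0.1248, 0.1312]
tcp_rot: [3.141, -0.0, -3.098]
ft_force: [-0.2, 0.3, -2.1]
gripper_width: 0.0147
grasp_force: 79.7
```

send_rows(commands=[{"linear":[0,0,2],"delta_rot":[0,0,0]},{"linear":[0,0,4],"delta_rot":[0,0,0]},{"linear":[0,0,6],"delta_rot":[0,0,0]},{"linear":[0,0,8],"delta_rot":[0,0,0]},{"linear":[0,0,9],"delta_rot":[0,0,0]},{"linear":[0,0,9],"delta_rot":[0,0,0]}])

```text
time: 5.68
tcp_pos: [0.5041, -0.1247, 0.1219]
tcp_rot: [3.141, -0.001, -3.098]
ft_force: [-1.0, -0.1, -2.2]
gripper_width: 0.0146
grasp_force: 79.7
```

send_rows(commands=[{"linear":[0,0,2],"delta_rot":[0,0,0]},{"linear":[0,0,4],"delta_rot":[0,0,0]},{"linear":[0,0,6],"delta_rot":[0,0,0]},{"linear":[0,0,8],"delta_rot":[0,0,0]},{"linear":[0,0,9],"delta_rot":[0,0,0]},{"linear":[0,0,9],"delta_rot":[0,0,0]}])

```text
time: 6.18
tcp_pos: [0.5045, -0.1248, 0.1134]
tcp_rot: [3.142, 0.0, -3.098]
ft_force: [-0.7, 0.4, 1.0]
gripper_width: 0.0147
grasp_force: 80.4
```

The pins are in the slots and the plate is just touched (about 3 N). Push down to roughly 30 mm.

send_rows(commands=[{"linear":[0,0,3],"delta_rot":[0,0,0]},{"linear":[0,0,6],"delta_rot":[0,0,0]},{"linear":[0,0,9],"delta_rot":[0,0,0]},{"linear":[0,0,12],"delta_rot":[0,0,0]},{"linear":[0,0,15],"delta_rot":[0,0,0]},{"linear":[0,0,18],"delta_rot":[0,0,0]},{"linear":[0,0,20],"delta_rot":[0,0,0]},{"linear":[0,0,21],"delta_rot":[0,0,0]},{"linear":[0,0,21],"delta_rot":[0,0,0]}])

```text
time: 6.93
tcp_pos: [0.5049, -0.1248, 0.0935]
tcp_rot: [-3.141, 0.002, -3.098]
ft_force: [-2.7, 2.0, 13.3]
gripper_width: 0.0148
grasp_force: 82.1
```

send_rows(commands=[{"linear":[0,0,1.5],"delta_rot":[0,0,0]},{"linear":[0,0,1.5],"delta_rot":[0,0,5]},{"linear":[0,0,1.5],"delta_rot":[0,0,10]},{"linear":[0,0,1.5],"delta_rot":[0,0,15]},{"linear":[0,0,1.5],"delta_rot":[0,0,20]},{"linear":[0,0,1.5],"delta_rot":[0,0,25]},{"linear":[0,0,1.5],"delta_rot":[0,0,30]},{"linear":[0,0,1.5],"delta_rot":[0,0,35]},{"linear":[0,0,1.5],"delta_rot":[0,0,40]},{"linear":[0,0,1.5],"delta_rot":[0,0,40]}])

```text
time: 7.77
tcp_pos: [0.5059, -0.1254, 0.0927]
tcp_rot: [3.141, 0.004, 2.484]
ft_force: [-2.6, 1.1, 14.3]
gripper_width: 0.0144
grasp_force: 82.2
```

```bash
python3 -c "
from bench import *
s=sense();print(s['tcp_pos'],s['tcp_rot'],s['ft_force'],s['torque'])"
```

```text
[ 0.50585631 -0.12537461  0.09269682] [3.14069912 0.00363398 2.48434511] [-2.58559361  1.05782858 14.28706663] [ 0.19837153  0.81886801 -0.15234119]
```

send_rows(commands=[{"linear":[0,0,0],"delta_rot":[0,0,2]},{"linear":[0,0,0],"delta_rot":[0,0,4]},{"linear":[0,0,0],"delta_rot":[0,0,6]},{"linear":[0,0,0],"delta_rot":[0,0,7]},{"linear":[0,0,0],"delta_rot":[0,0,7]}])

```text
time: 8.18
tcp_pos: [0.5057, -0.1254, 0.0927]
tcp_rot: [3.141, 0.003, 2.365]
ft_force: [-2.8, 0.4, 13.5]
gripper_width: 0.0147
grasp_force: 82.1
```

```bash
python3 -c "
from bench import *
s=sense();print(s['tcp_pos'],s['tcp_rot'],s['ft_force'],s['torque'])"
```

```text
[ 0.50572441 -0.12538285  0.09266169] [3.14053729 0.00336507 2.36497458] [-2.81930535  0.43740857 13.50562458] [0.09755844 0.83657746 0.18713685]
```

send_rows(commands=[{"linear":[0,0,0],"delta_rot":[0,0,1]},{"linear":[0,0,0],"delta_rot":[0,0,2]},{"linear":[0,0,0],"delta_rot":[0,0,3]},{"linear":[0,0,0],"delta_rot":[0,0,3]}])

```text
time: 8.52
tcp_pos: [0.5052, -0.1258, 0.0926]
tcp_rot: [-3.141, 0.004, 2.315]
ft_force: [-3.6, -0.9, 14.3]
gripper_width: 0.0145
grasp_force: 83.2
```

```bash
python3 -c "
from bench import *
s=sense();print(s['tcp_pos'],s['tcp_rot'],s['ft_force'],s['torque'])"
```

```text
[ 0.50520123 -0.1258366   0.09264506] [-3.14100495  0.00353247  2.31510723] [-3.62964555 -0.87033514 14.29519281] [-0.14523041  1.13711096  1.10017149]
```

The stop is reached (1.1 N m). Ease back 2° and let the spring lift the cap by following it up.

send_rows(commands=[{"linear":[0,0,0],"delta_rot":[0,0,-2]},{"linear":[0,0,-2],"delta_rot":[0,0,-2]},{"linear":[0,0,-4],"delta_rot":[0,0,-2]},{"linear":[0,0,-6],"delta_rot":[0,0,-2]},{"linear":[0,0,-8],"delta_rot":[0,0,-2]},{"linear":[0,0,-9],"delta_rot":[0,0,-2]},{"linear":[0,0,-9],"delta_rot":[0,0,-2]}])

```text
time: 9.1
tcp_pos: [0.5053, -0.1258, 0.1011]
tcp_rot: [-3.141, 0.003, 2.347]
ft_force: [-1.7, -0.8, 9.6]
gripper_width: 0.0148
grasp_force: 81.3
```

```bash
python3 -c "
from bench import *
s=sense();print(s['tcp_pos'],s['tcp_rot'],s['ft_force'],s['torque'])"
```

```text
[ 0.50529625 -0.12584946  0.10107523] [-3.14134539  0.00316959  2.34745479] [-1.70299588 -0.79601695  9.57147631] [-0.19736474  0.77796313  0.08929542]
```

send_rows(commands=[{"linear":[0,0,-1.5],"delta_rot":[0,0,0]},{"linear":[0,0,-3],"delta_rot":[0,0,0]},{"linear":[0,0,-3.5],"delta_rot":[0,0,0]},{"linear":[0,0,-3.5],"delta_rot":[0,0,0]}])

```text
time: 9.43
tcp_pos: [0.5052, -0.1258, 0.1038]
tcp_rot: [-3.141, 0.003, 2.347]
ft_force: [-0.1, -1.3, 4.7]
gripper_width: 0.0148
grasp_force: 80.6
```

```bash
python3 -c "
from bench import *
s=sense();print(s['tcp_pos'],s['tcp_rot'],s['ft_force'],s['torque'])"
```

```text
[ 0.50521418 -0.12576781  0.10376601] [-3.14125955e+00  2.56963886e-03  2.34734020e+00] [-0.05245017 -1.34010251  4.70757445] [-0.61014757  0.19255093  0.10208936]
```

send_rows(commands=[{"linear":[0,0,0],"delta_rot":[0,0,0]},{"linear":[0,0,0],"delta_rot":[0,0,0]},{"linear":[0,0,0],"delta_rot":[0,0,0]},{"linear":[0,0,0],"delta_rot":[0,0,0]},{"linear":[0,0,0],"delta_rot":[0,0,0]},{"linear":[0,0,0],"delta_rot":[0,0,0]},{"linear":[0,0,0],"delta_rot":[0,0,0]},{"linear":[0,0,0],"delta_rot":[0,0,0]}], grip=-1)

```text
time: 10.1
tcp_pos: [0.5044, -0.1248, 0.1032]
tcp_rot: [3.141, -0.0, 2.347]
ft_force: [-0.1, -0.0, -0.1]
gripper_width: 0.0853
grasp_force: 0.0
```

send_rows(commands=[{"linear":[0,0,-15],"delta_rot":[0,0,0]},{"linear":[0,0,-40],"delta_rot":[0,0,0]},{"linear":[0,0,-70],"delta_rot":[0,0,0]},{"linear":[0,0,-100],"delta_rot":[0,0,0]},{"linear":[0,0,-120],"delta_rot":[0,0,0]},{"linear":[0,0,-120],"delta_rot":[0,0,0]},{"linear":[0,0,-120],"delta_rot":[0,0,0]},{"linear":[0,0,-120],"delta_rot":[0,0,0]}])

```text
time: 10.77
tcp_pos: [0.5041, -0.1247, 0.2226]
tcp_rot: [-3.141, -0.001, 2.347]
ft_force: [0.3, 0.1, -0.2]
gripper_width: 0.0853
grasp_force: 0.0
```

```bash
python3 - <<'E'
from bench import *
from h import *
s=sense();print(s["time"],s["tcp_pos"],s["ft_force"],s["gripper_width"])
c=get_image("scene");im=c["color"][:,:,::-1]
o=np.array([.5040,-.1255]);print("disc centre if locked",proj(c,[*o,.096]),"unlocked free",proj(c,[*o,.107]))
cr=cv2.resize(im[150:270,305:465],(800,600),interpolation=cv2.INTER_CUBIC)
a=np.radians(2.5-48)
for r in(-.032,.032):
    q=(proj(c,[o[0]+r*np.cos(a),o[1]+r*np.sin(a),.041+.091])-[305,150])*5+[0,15]
    cv2.circle(cr,tuple(int(k) for k in q),4,(0,255,0),-1)
cv2.imwrite("pics/s3.png",cr)
E
```

```text
10.7667 [ 0.50407298 -0.12467634  0.22255497] [ 0.3135927   0.14862983 -0.16461719] 0.08529365258289873
disc centre if locked [385.81033138 210.77789097] unlocked free [386.26344649 206.19448917]
```

View pics/s3.png

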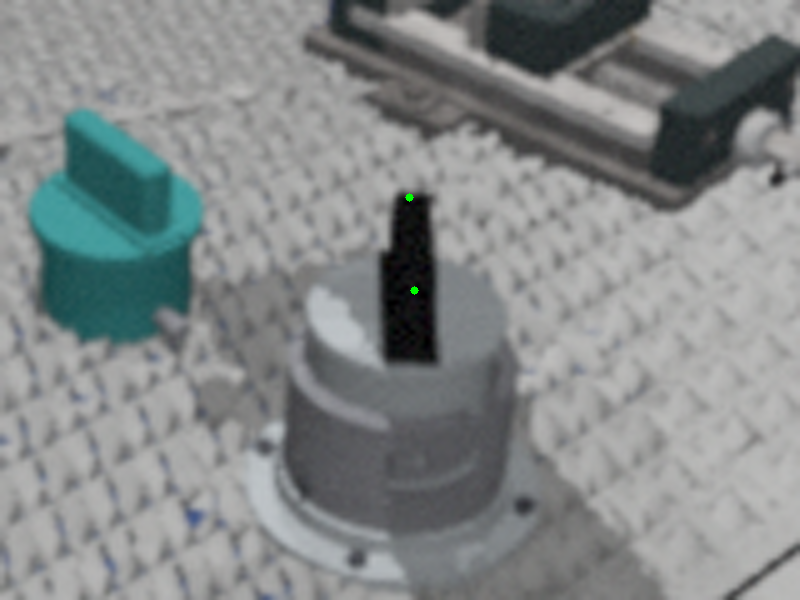

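The picture shows the wing turned to about -45° (409,195 to 412,360), matching the locked-pose markers. The disc centre, near (386, 212) in the full picture, is at the locked height. The gripper is clear, so I'll hand it in.

```bash
python3 -c "
from bench import *
print(finish_job())"
```

```text
the job is handed in; nothing more can be done
None
```

The cap is pushed in, turned clockwise to the stop and lifted by the spring into the notches, with the gripper clear; the last picture and the forces agree with the locked position, and the job was handed in at about 11 s (no verdict was returned).

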